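# Set the last leg of the breakfast tray

### The job

The breakfast tray lies bottom up on the counter and one of its four telescoping legs is still on its short setting. Press in that leg's spring button and draw the leg's sleeve out until the button pops through the next hole, so that this leg is as long as the other three; go gently, for neither the button at the edge of its hole nor the foot may ever take more than 25 N. Then let go and push down firmly on top of its foot, with about 15 N, to prove that the lock holds, and leave everything else on the counter where it is.

Things in the scene. Friction and masses are not known exactly. Their poses are not given: they have to be found in the camera images.
- tray: Bamboo breakfast tray, 280 x 440 x 30 mm, bottom up on a grippy mat; it stays put. Origin at the centre of its footprint on the counter, x across its short side, y along its long side. Its flat underside, 30 mm above the counter, carries the four legs, 80 mm either side of the centre in x and 150 mm in y.
- short_leg: Fixed part of the one short leg, at any of the four corners: black 46 mm bracket with a 27 mm square socket, 19 mm high, and an upright aluminium post, 17 mm square, with the spring button on its +x side. Origin on the leg's axis at the tray's underside; z up; x points to where the button looks out, within about 0.2 rad of world +x.
- sleeve: Black square steel tube, 22 x 22 mm, wall 2 mm, 130 mm long, sliding up over the short leg's post, rubber foot on its upper end. Three 10.6 mm holes in its +x face: the top one 24 mm below the tube's upper end, the others each roughly 4 cm further down. Tube's upper end 152 mm above the tray's underside when short. Cannot turn. Origin: as short_leg when short, rising with the tube.
- button: Brass spring button with a round dome, 9 mm across, 4 mm proud of the sleeve's +x face when through a hole. Origin on the leg's axis, 128 mm above the tray's underside, where it stays while the sleeve slides. Proud in a hole it locks the sleeve, with about 1 mm of play up and down; between holes it rides inside the tube and pops out by itself at the next hole.
- button_tip (a point): Tip of the button's dome, 15 mm from the leg's axis along +x when out. One grip across the sleeve in its x direction, a pad on the button and the other on the sleeve's back, can press it in and draw the sleeve along.
- leg_slide (a joint): How far the sleeve is drawn out, m: 0 = short (button in the top hole); some 0.04 = button in the next hole, as long as the other three legs. It slides with about 4 N of friction and stays where it is left; drawing the hole's edge over the pressed button takes 10 to 15 N in all for the first few mm.
- button_push (a joint): How far the button is pushed in, m: 0 = fully out, through a hole; 0.004 = flush with the sleeve's outer face (takes about 4.5 N), which is far enough for the hole's edge to ride over the dome when the sleeve is drawn; 0.006 = held in under the tube's wall, between holes.
- foot: Rubber foot of the short leg, 17 mm across, 10 mm high, on the upper end of the sleeve; narrower than the sleeve; firm rubber, which hardly gives. Origin as sleeve.
- foot_top (a point): Centre of the top of the short leg's foot; 162 mm above the tray's underside at the short setting, 34 mm above the button.
- set_foot1 (a point): Centre of the top of the foot of one of the three legs that are already set; the short leg's foot must come to this height. Leave these legs as they are.
- set_foot2 (a point): Centre of the top of the foot of one of the three legs that are already set; the short leg's foot must come to this height. Leave these legs as they are.
- set_foot3 (a point): Centre of the top of the foot of one of the three legs that are already set; the short leg's foot must come to this height. Leave these legs as they are.
- tin: Bystander: small blue open parts tin, 60 x 80 x 22 mm, on the tray's underside between the legs. Origin under its centre.
- spare_foot: Bystander: a spare black rubber foot, 21 mm across and 20 mm high, on the tray's underside. Origin under its centre.
- mug: Bystander: white mug, 82 mm across, 92 mm high. Origin under its centre.
- bowl: Bystander: blue bowl, 150 mm across, 60 mm high. Origin under its centre.
- jam: Bystander: amber jar with a red cap, 68 mm across, 100 mm high. Origin under its centre.
- grinder: Bystander: dark wooden grinder, 56 mm across, 148 mm high. Origin under its centre.
- spoon: Bystander: spoon lying on the counter.
- felt_pads: Bystander: card box with grey felt pads, 70 x 50 x 14 mm, on the tray's underside. Origin under its centre.

How it is judged:
By the outcome, as a careful person would: the job done as asked, in the order asked, and still so for the second after the job is handed in, with the robot touching nothing.
It also fails if it takes over 72 s, if anything falls off the work surface, if the arm or the gripper's body presses on something with over 40 N, if the wrist force passes 120 N, or if a joint passes its speed limit or range.

### The arm

A 6-joint arm with a two-finger parallel gripper is mounted at the origin on the work surface. World frame = base frame: x ahead of the robot, y to its left, z up, the work surface at z = 0. Lengths are in m, angles in rad, forces in N, time in s.
With the tool pointing down it reaches from about 0.25 to 0.775 m from the base axis. Payload 4 kg.
Tool frame: the origin (TCP) lies between the finger pads; the fingertips stand 14 mm ahead of it and the grasp point (between the pads) lies 5 mm behind it (arm.tip_reach is the distance from the TCP to the fingertips, in m); z points along the fingers, y is the line along which they close (so a half turn about z gives the same grasp; the last joint's range is limited). The gripper opens to 94 mm and grips with 3 to 60 N. Pads are 16 mm wide; open, the fingers measure 119 mm over their backs; the gripper's body (75 mm by 177 mm) begins 78 mm behind the grasp point.
Start: joints at [1.243, 0.087, 1.371, -0, 1.684, -0.103], TCP at [0.123, 0.536, 0.22] pointing down, gripper open.
Joint ranges: [-3.1, 3.1], [-0.76, 2.03], [0.27, 2.55], [-1.08, 4.22], [0.17, 2.65], [-2.57, 2.57]. Speed limits (rad/s): [2.79, 2.79, 3.14, 3.14, 3.14, 3.14].

### API

Orientations are given as a unit quaternion [x, y, z, w].
In Python, from bench import arm gives the robot as it stands. Calls block until the motion is done:
- arm.goto(position, orientation): joint-space move of the TCP to a pose.
- arm.movel(position, orientation=None, max_speed=0.15, f_stop=None): straight line of the TCP; orientation=None keeps the orientation; max_speed is the mean speed in m/s. With f_stop (N) it stops when the force on the tool has changed by that much, and returns True; else False.
- arm.move_joints(angles): joint-space move.
- arm.set_gripper(opening): finger opening in m; the grip force is fixed at half the most; returns when the fingers have stopped.
- arm.pause(seconds).
- arm.ik(position, orientation): joint angles nearest the present ones, or None.
- arm.get_image(name): name is "side" or "top"; returns the picture (420x560x3 uint8, blue, green, red); there is no depth.
- arm.camera_model(name): a dict with "intrinsics" (3x3 intrinsics, pixels), "dist" ([k1, k2, p1, p2, k3] as OpenCV has them; the pictures are not rectified), "R" (3x3) and "t" (3): a world point X has camera coordinates R X + t. Camera axes: x right, y down, z forward; pixel columns grow to the right and rows downward; lengths in m; the calibration is good to about 2 mm. A picture is of the moment at which its call begins. camera_model takes no time and is no camera call.
A pose or a line that the arm cannot do raises arm.IKError and nothing moves.
- arm.sign_off(): hands the job in; it is judged then, once.
Trained networks look in the newest picture that a camera, given by its name, has taken for a name from the list of things; names that differ only in an ending like _2 or _b are one class to them, and where a whole thing is asked for, a point or a joint stands for the part that bears it (a point fixed in the world has none). Each returns a list of dicts, best first, with "confidence" (0 to 1); they miss things now and then, are a little off and sometimes report something else, mostly with a low value. They report only what shows in the picture. A call takes as long as a camera call.
- arm.search_frame(query, camera): "point" ([x, y, z] in m, in world coordinates, good to about 4 mm: the middle of the surface that is visible of it).
- arm.mark_of(query, camera): "point" ([x, y, z] in m, in world coordinates, good to about 4 mm: a listed point, or the origin of a listed thing).
Readings, each from a call of its own:
- arm.get_t(): time.
- arm.get_joint_positions(): joint angles.
- arm.get_joint_vel(): joint speeds.
- arm.get_joint_torque(): joint torques, N m.
- arm.get_position(): TCP position.
- arm.get_eef_rot(): TCP orientation.
- arm.get_ft_force(): force on the tool from outside, world axes, zero at the start.
- arm.get_ft_torque(): the same for the moment, N m.
- arm.get_gripper_width(): finger opening in m.
- arm.get_grip_force(): force on a finger pad.
Only numpy, scipy, OpenCV 4.12 (cv2) and the standard library are available. Lean on these libraries where they do the work, as an engineer would, in place of code of your own. Each camera call takes 0.05 s, during which the arm holds its last target. There are 200 camera calls.

## Working session

There is one attempt and no reset: what is moved stays moved. The work goes in short steps, each a Python script; the robot and the scene stay as the last script left them, time stands still between calls to the robot, and variables do not carry over. Pictures are saved under pics/ and viewed, at most 10 in all, crops included, and the job is handed in when it is done.

```bash
mkdir -p pics; ls
python3 - <<'E'
from bench import arm
import cv2, numpy as np
for c in ("side","top"):
    cv2.imwrite(f"pics/{c}0.png",arm.get_image(c))
    m=arm.camera_model(c);print(c,(-np.array(m["R"]).T@np.array(m["t"])).round(3))
    for q in ("tray","short_leg","sleeve","button_tip","foot_top","set_foot1","set_foot2","set_foot3","tin","felt_pads","spare_foot"):
        print(q,[(np.round(d["point"],3).tolist(),round(d["confidence"],2)) for d in arm.mark_of(q,c)][:4])
E
```

```text
pics
side [ 0.109 -0.768  1.162]
tray [([0.531, 0.009, -0.004], 0.77), ([0.624, -0.426, -0.001], 0.31)]
short_leg [([0.434, 0.146, 0.026], 0.79)]
sleeve []
button_tip []
foot_top [([0.791, -0.1, 0.0], 0.74), ([0.435, 0.15, 0.195], 0.62)]
set_foot1 [([0.471, -0.149, 0.231], 0.94), ([0.629, -0.128, 0.229], 0.55)]
set_foot2 [([0.471, -0.149, 0.231], 0.94), ([0.629, -0.128, 0.229], 0.55)]
set_foot3 [([0.471, -0.149, 0.231], 0.94), ([0.629, -0.128, 0.229], 0.55)]
tin [([0.528, 0.013, 0.029], 0.93)]
felt_pads [([0.554, -0.097, 0.028], 0.66)]
spare_foot [([0.522, 0.103, 0.027], 0.62), ([0.792, -0.099, 0.002], 0.57), ([0.464, -0.438, 0.005], 0.49)]
top [ 4.560e-01 -1.000e-03  1.657e+00]
tray [([0.53, 0.01, 0.003], 0.75)]
short_leg [([0.432, 0.151, 0.028], 0.6), ([0.628, -0.129, 0.228], 0.42)]
sleeve [([0.432, 0.154, 0.033], 0.45)]
button_tip [([0.8, 0.086, 0.001], 0.7)]
foot_top [([0.435, 0.153, 0.194], 0.35), ([0.552, -0.102, 0.034], 0.28)]
set_foot1 [([0.471, -0.148, 0.227], 0.57), ([0.588, 0.169, 0.228], 0.5), ([0.633, -0.129, 0.228], 0.49)]
set_foot2 [([0.471, -0.148, 0.227], 0.57), ([0.588, 0.169, 0.228], 0.5), ([0.633, -0.129, 0.228], 0.49)]
set_foot3 [([0.471, -0.148, 0.227], 0.57), ([0.588, 0.169, 0.228], 0.5), ([0.633, -0.129, 0.228], 0.49)]
tin [([0.53, 0.013, 0.029], 0.76), ([0.531, 0.014, 0.003], 0.2)]
felt_pads [([0.551, -0.103, 0.032], 0.62), ([0.788, -0.1, -0.001], 0.25)]
spare_foot [([0.432, 0.151, 0.026], 0.51), ([0.519, 0.1, 0.029], 0.37)]
```

Run:
```python
import cv2
a=cv2.imread("pics/side0.png");b=cv2.imread("pics/top0.png")
cv2.imwrite("pics/both.png",cv2.resize(cv2.hconcat([a,b]),(800,300),interpolation=cv2.INTER_AREA))
```

```text
(no output)
```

View pics/side0.png

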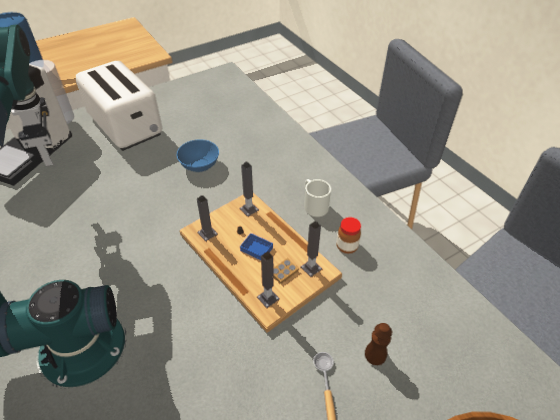

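View pics/top0.png

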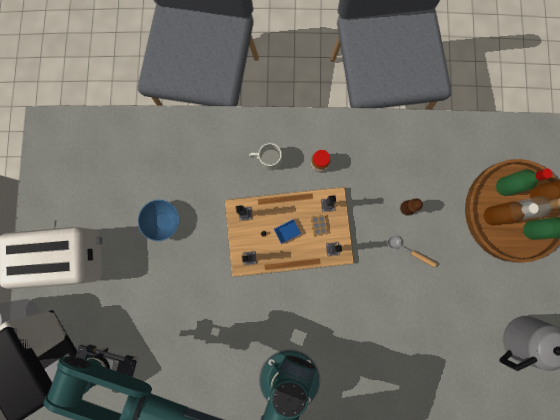

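The short leg is the near-left one: side image at about (204,215), top image at about (249,258). Next I'll check my pose estimate by overlaying the model.

```bash
cat > h.py <<'E'
import cv2, numpy as np
from bench import arm
from scipy.spatial.transform import Rotation as R
def proj(c,P):
    m=arm.camera_model(c);f=lambda k:np.array(m[k],float)
    return cv2.projectPoints(np.array(P,float).reshape(-1,3),cv2.Rodrigues(f("R"))[0],f("t"),f("intrinsics"),f("dist"))[0][:,0]
def box(c,yaw,z0,z1,h):
    r=R.from_euler('z',yaw).as_matrix()
    return [np.array([c[0],c[1],0])+r@[sx*h,sy*h,z] for z in(z0,z1) for sx,sy in((-1,-1),(1,-1),(1,1),(-1,1))]
def overlay(c,img,C,yaw,z1,s=12,w=33,hh=25):
    u0=proj(c,[C[0],C[1],z1-.06])[0]; o=(u0-[w/2,hh/2]).round().astype(int) ; o=(u0-[w,hh]).astype(int)
    cr=cv2.resize(img[o[1]:o[1]+2*hh,o[0]:o[0]+2*w],None,fx=s,fy=s,interpolation=cv2.INTER_CUBIC)
    d=cr.copy()
    for z0,zt,h,col in((.05,z1-.01,.011,(0,255,255)),(z1-.0101,z1,.0075,(0,255,0))):
        p=((proj(c,box(C,yaw,z0,zt,h))-o+.5)*s).astype(int)
        for k in range(4):
            for a,b in((k,(k+1)%4),(4+k,4+(k+1)%4),(k,k+4)): cv2.line(d,tuple(map(int,p[a])),tuple(map(int,p[b])),col,1)
    r=R.from_euler('z',yaw).as_matrix(); t=((proj(c,np.array([C[0],C[1],.158])+r@[.015,0,0])-o+.5)*s).astype(int)[0]
    cv2.circle(d,tuple(map(int,t)),4,(0,0,255),-1)
    return cv2.hconcat([cr,d])
E
python3 - <<'E'
from h import *
# yaw, centre from feet + legs
S=np.array([[.471,-.1485],[.631,-.1287],[.588,.169],[.4337,.151]]);L=np.array([[-.08,-.15],[.08,-.15],[.08,.15],[-.08,.15]])
m=S.mean(0);yaw=np.arctan2((L[:,0]*(S-m)[:,1]-L[:,1]*(S-m)[:,0]).sum(),(L*(S-m)).sum())
C=m+R.from_euler('z',yaw).as_matrix()[:2,:2]@L[3];print(m,yaw,C)
a=overlay("side",cv2.imread("pics/side0.png"),C,yaw,.192,6);b=overlay("top",cv2.imread("pics/top0.png"),C,yaw,.192,6)
cv2.imwrite("pics/ov.png",cv2.vconcat([a,b])[:600,:800])
E
```

```text
[0.530925 0.0107  ] 0.13060236063702862 [0.4320716  0.14900403]
```

View pics/ov.png

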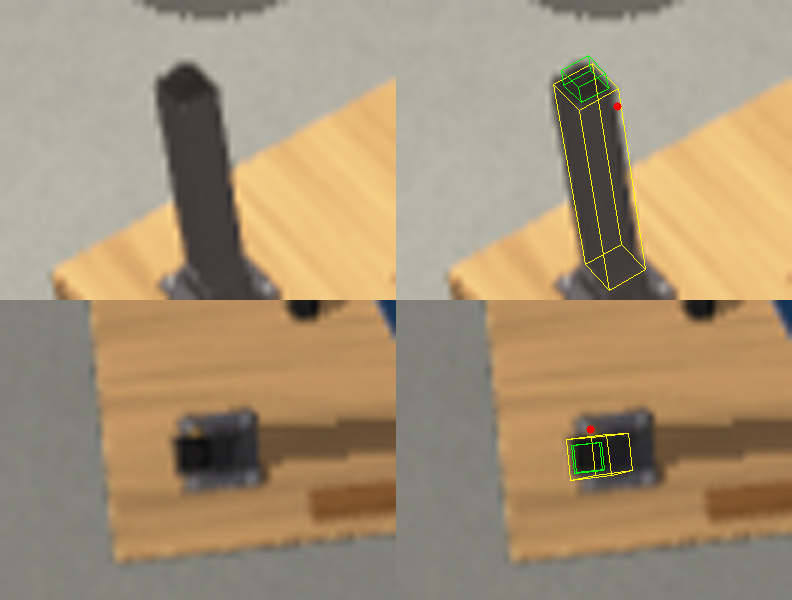

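The overlay fits to within 1–2 mm. In the top view the brass speck at crop (193,431) matches the predicted button position, so +x and the yaw are right. Now I'll approach and find the sleeve's back by touch.

```bash
cat >> h.py <<'E'
YAW=.1306; ex=np.array([np.cos(YAW),np.sin(YAW),0]); ey=np.array([-ex[1],ex[0],0])
C=np.array([.431,.150,0])
def quat(s):
    y=s*ex;z=np.array([0,0,-1.]);return R.from_matrix(np.c_[np.cross(y,z),y,z]).as_quat()
def at(x,y,z): return C+x*ex+y*ey+[0,0,z]
def st(tag=""):
    p=np.array(arm.get_position())-C
    print(tag,"t%.1f"%arm.get_t(),"loc mm",(np.array([p@ex,p@ey,p[2]])*1e3).round(2),"F",np.round(arm.get_ft_force(),1),"w%.4f"%arm.get_gripper_width(),"g%.1f"%arm.get_grip_force())
E
python3 - <<'E'
from h import *
js={s:arm.ik(at(0,0,.27),quat(s)) for s in(1,-1)};print(js)
q0=np.array(arm.get_joint_positions())
s=min((s for s in js if js[s] is not None),key=lambda s:abs(js[s][5]-q0[5]));print(s)
open("s.txt","w").write(str(s));Q=quat(s)
arm.goto(at(0,0,.27),Q);st()
arm.movel(at(0,0,.150),Q,max_speed=.1);arm.set_gripper(.04);st()
print(arm.movel(at(.013,0,.150),Q,max_speed=.01,f_stop=2.5));st("touch")
E
```

```text
{1: array([ 2.10570696e-01, -1.27151700e-01,  1.48214334e+00, -4.44089210e-16,
        1.78660101e+00,  7.99706956e-02]), -1: None}
1
 t3.0 loc mm [-1.100e-01  7.100e-01  2.699e+02] F [-0.3 -0.2 -0.1] w0.0940 g0.0
 t5.3 loc mm [-1.0e-02  0.0e+00  1.5e+02] F [ 0.   0.2 -0.2] w0.0397 g0.0
True
touch t6.4 loc mm [ 1.1310e+01 -6.0000e-02  1.4929e+02] F [-0.1  0.4 -0.2] w0.0401 g0.0
```

Run:
```python
from h import *
Q=quat(1)
for x in (.012,.013,.014,.015):
    r=arm.movel(at(x,0,.150),Q,max_speed=.01,f_stop=3);arm.pause(.1);st(r)
    if r: break
```

```text
False t6.8 loc mm [ 1.1700e+01 -4.0000e-02  1.4971e+02] F [-0.8 -0.7 -1.3] w0.0398 g0.4
False t7.2 loc mm [ 11.86   0.   149.68] F [-5.9  0.2  0.4] w0.0404 g2.7
False t7.5 loc mm [ 1.1920e+01 -1.0000e-02  1.4953e+02] F [-7.9 -1.5  1.7] w0.0401 g3.9
False t7.9 loc mm [ 1.1970e+01 -1.0000e-02  1.4922e+02] F [-9.  -1.7  2.5] w0.0403 g5.0
```

The back face puts the axis at +2.6 mm. I'll centre there, close on the button and draw gently.

Run:
```python
from h import *
Q=quat(1)
arm.movel(at(.0026,.0007,.150),Q,max_speed=.03);st()
arm.set_gripper(.015);arm.pause(.2);st("closed")
```

```text
t8.5 loc mm [  2.97   0.73 150.31] F [-0.3 -0.2 -0.2] w0.0401 g0.0
closed t9.1 loc mm [  2.81   0.69 150.1 ] F [ 1.3 -0.1  0.2] w0.0215 g30.0
```

Run:
```python
from h import *
Q=quat(1)
for z in (.152,.154,.156,.158,.162,.170):
    r=arm.movel(at(.0026,.0007,z),Q,max_speed=.01,f_stop=19);st(r)
    if r: break
```

```text
False t9.4 loc mm [  2.74   0.69 151.02] F [ 4.1  2.6 -8.2] w0.0216 g30.0
False t9.8 loc mm [  2.74   0.69 153.36] F [ 5.6  1.  -7.4] w0.0220 g30.0
False t10.1 loc mm [  2.75   0.71 155.63] F [ 4.5  1.  -7.8] w0.0219 g30.0
False t10.5 loc mm [  2.74   0.71 158.44] F [ 3.5  0.5 -5. ] w0.0220 g30.0
False t11.0 loc mm [  2.7    0.75 161.77] F [ 5.5  0.5 -7.7] w0.0217 g30.0
False t12.0 loc mm [  2.68   0.59 169.76] F [ 4.5  4.8 -4.4] w0.0220 g30.0
```

Run:
```python
from h import *
Q=quat(1)
print(arm.movel(at(.0026,.0007,.185),Q,max_speed=.02,f_stop=12));st()
z=.185
while z<.196:
    z+=.0007
    r=arm.movel(at(.0026,.0007,z),Q,max_speed=.01,f_stop=9);f=arm.get_ft_force()[2]
    f=np.mean([arm.get_ft_force()[2] for _ in range(4)]);st(r)
    if r or f<-10: break
```

```text
False
 t12.9 loc mm [  2.68   0.66 186.62] F [1.1 0.6 3.7] w0.0221 g30.0
False t13.1 loc mm [  2.68   0.7  186.83] F [0.2 0.2 6.3] w0.0219 g30.0
False t13.4 loc mm [  2.68   0.67 186.9 ] F [ 1.3 -0.   4.9] w0.0218 g30.0
False t13.6 loc mm [  2.69   0.67 186.98] F [ 2.1 -0.4  2.9] w0.0219 g30.0
False t13.9 loc mm [  2.68   0.68 187.18] F [ 3.   0.7 -0.8] w0.0218 g30.0
False t14.1 loc mm [  2.67   0.67 187.6 ] F [ 5.1  0.7 -5.2] w0.0215 g30.0
False t14.4 loc mm [  2.65   0.68 188.87] F [ 4.8 -0.1 -5.2] w0.0220 g30.0
False t14.6 loc mm [  2.63   0.68 189.58] F [ 5.2  0.1 -5.1] w0.0218 g30.0
False t14.9 loc mm [  2.62   0.68 189.78] F [ 6.4  1.1 -8.3] w0.0222 g30.0
False t15.1 loc mm [  2.63   0.68 189.95] F [ 5.7  1.3 -9.1] w0.0218 g30.0
False t15.4 loc mm [  2.64   0.67 190.09] F [  6.1   1.7 -11.9] w0.0220 g30.0
```

The force climbs at 40 mm of travel, so the button has locked. I'll relax the pull, release and look.

Run:
```python
from h import *
Q=quat(1)
arm.movel(at(.0026,.0007,.1905),Q,max_speed=.01);st()
arm.set_gripper(.06);st("open")
arm.movel(at(.0026,.0007,.30),Q,max_speed=.1);st()
img=arm.get_image("side")
for q in ("foot_top","button_tip","set_foot1"):
    print(q,[(np.round(d["point"],3).tolist(),round(d["confidence"],2)) for d in arm.mark_of(q,"side")][:4])
c2=C+.0026*ex
cv2.imwrite("pics/ov2.png",overlay("side",img,c2,YAW,.232,6))
```

```text
t15.7 loc mm [  2.63   0.66 189.94] F [ 5.8  0.5 -6.8] w0.0221 g30.0
open t16.4 loc mm [  2.55   0.69 190.53] F [-0.6  0.1  0.7] w0.0603 g0.0
 t17.7 loc mm [  2.29   0.67 299.07] F [-0.2  0.3 -1.3] w0.0599 g0.0
foot_top [([0.434, 0.155, 0.234], 0.62)]
button_tip [([0.428, 0.149, 0.071], 0.69)]
set_foot1 [([0.472, -0.147, 0.231], 0.93), ([0.597, 0.17, 0.23], 0.84), ([0.43, 0.147, 0.07], 0.66), ([0.629, -0.131, 0.229], 0.57)]
```

View pics/ov2.png

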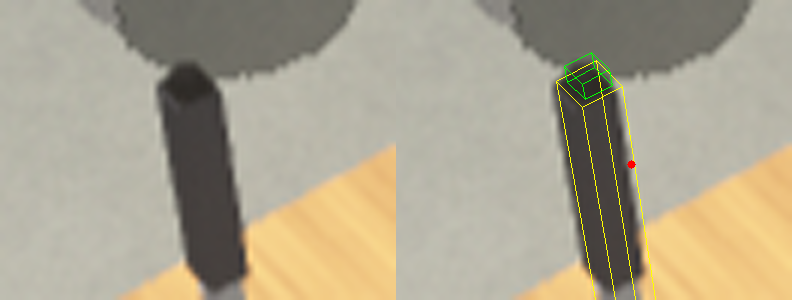

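The sleeve is at the 0.232 m height of the set feet, and the post's bare foot shows at crop (220,290). Now the push test.

Run:
```python
from h import *
Q=quat(1)
arm.set_gripper(0.0)
arm.movel(at(.0026,.0007,.256),Q,max_speed=.08);st()
print(arm.movel(at(.0026,.0007,.238),Q,max_speed=.008,f_stop=4));st()
z=arm.get_position()[2]+.0003
fz=lambda:np.mean([arm.get_ft_force()[2] for _ in range(6)])
for i in range(25):
    z-=.0005
    arm.movel(at(.0026,.0007,z),Q,max_speed=.01);f=fz();print(round(z*1e3,1),round(f,1),end="; ")
    if f>14.3: break
arm.pause(.6);st("hold");print(fz())
```

```text
t19.6 loc mm [  2.66   0.72 256.12] F [ 0.7 -1.   0.4] w-0.0000 g0.0
True
 t21.1 loc mm [  2.59   0.7  243.01] F [-0.3  0.5  3.3] w0.0004 g1.6
242.8 3.6; 242.3 6.0; 241.8 6.8; 241.3 7.8; 240.8 8.6; 240.3 9.8; 239.8 11.6; 239.3 12.6; 238.8 12.9; 238.3 15.0; hold t24.2 loc mm [  2.98   0.76 241.92] F [-3.6 -0.7 14.5] w0.0007 g7.3
14.486690787499972
```

Run:
```python
from h import *
Q=quat(1)
arm.movel(at(.0026,.0007,.30),Q,max_speed=.08);st()
arm.goto([.30,.40,.35],Q);st()
c2=C+.0026*ex
a=arm.get_image("side");b=arm.get_image("top")
for c in("side","top"):
  for q in ("foot_top","set_foot1","button_tip"):
    print(c,q,[(np.round(d["point"],3).tolist(),round(d["confidence"],2)) for d in arm.mark_of(q,c)][:4])
cv2.imwrite("pics/ov3.png",cv2.vconcat([overlay("side",a,c2,YAW,.231,6),overlay("top",b,c2,YAW,.231,6)]))
```

```text
t25.1 loc mm [  2.45   0.68 299.41] F [-0.3  0.1  0.5] w0.0005 g0.0
 t26.3 loc mm [-96.92 264.24 349.51] F [0.7 0.8 0.2] w0.0006 g0.0
side foot_top []
side set_foot1 [([0.628, -0.131, 0.229], 0.89), ([0.47, -0.15, 0.232], 0.8), ([0.594, 0.17, 0.233], 0.75)]
side button_tip []
top foot_top [([0.434, 0.151, 0.231], 0.44)]
top set_foot1 [([0.47, -0.148, 0.23], 0.74), ([0.629, -0.128, 0.231], 0.51), ([0.589, 0.164, 0.23], 0.44)]
top button_tip [([0.47, -0.151, 0.23], 0.41), ([0.56, 0.478, 0.001], 0.37)]
```

View pics/ov3.png

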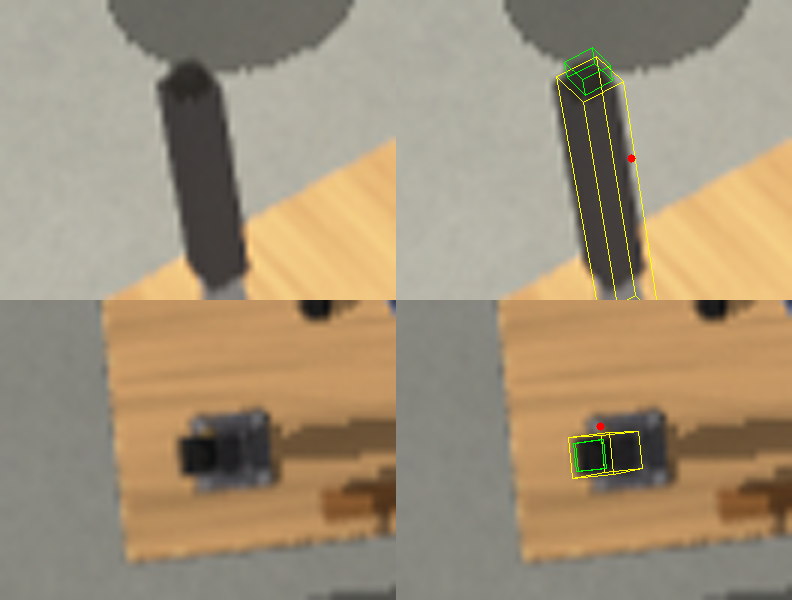

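Run:
```python
from h import *
c2=C+.0026*ex+.0007*ey
b0=cv2.imread("pics/top0.png").astype(int);b=arm.get_image("top").astype(int);s0=cv2.imread("pics/side0.png").astype(int);s=arm.get_image("side").astype(int)
for n,c,i0,i1 in(("top","top",b0,b),("side","side",s0,s)):
    u=proj(c,c2+.015*ex+[0,0,.158])[0];print(n,u)
    x,y=u.round().astype(int)
    for i in(i0,i1):print((i[y-4:y+5,x-5:x+5,2]-i[y-4:y+5,x-5:x+5,0]))
cv2.imwrite("pics/s9.png",s.astype(np.uint8))
```

```text
top [244.31481599 253.67265479]
[[89 89 90 91 92 91 91 91 91 92]
 [92 93 93 94 87 81 79 79 73 73]
 [95 95 96 83 54 33 32 33 19 14]
 [95 96 95 60 12  1  9  5 -1 -1]
 [92 92 92 64 15 15 47 28  3  0]
 [92 90 79 58 17 35 63 38  4  0]
 [92 92 60 20  2  2  0  2  1  2]
 [92 91 67 29  1  2  3  2 -1  0]
 [90 90 73 33  2  2  2  2  1  0]]
[[91 92 93 94 93 92 94 93 94 95]
 [95 96 96 97 90 83 82 81 76 76]
 [98 99 99 86 55 34 33 34 20 15]
 [98 98 99 63 12  1 10  5  0  0]
 [96 95 95 67 14 15 36 25  3 -1]
 [93 82 73 58 17 38 45 31  5  0]
 [96 63 21  0  1  1  1  3 -1  0]
 [96 63 23  3  1  3 -1  0  1  0]
 [92 62 21  2  1  2  1  3  1  1]]
side [207.59639603 201.70911393]
[[ 8  8 10 13 15 14 15 13 14 16]
 [ 8  9  9 10 12 13 16 13 15 16]
 [10  9  8  8  9 14 15 15 14 14]
 [ 7  9  6  5  8 14 14 14 15 15]
 [ 6  7  7  7  7 13 14 13 15 14]
 [ 7  8  7  8  8 13 14 14 14 14]
 [ 7  7  8  7  7 14 14 14 15 14]
 [ 7  8  7  7  7 13 15 15 15 16]
 [ 7  7  7  8  8 11 14 16 15 15]]
[[ 6  6  6  6 14 13 14 14 14 16]
 [ 6  6  5  7 11 14 16 14 14 16]
 [ 7  6  5  7  9 15 15 14 14 15]
 [ 7  5  6  6  9 14 13 14 14 15]
 [ 7  7  6  7  8 13 15 14 15 14]
 [ 7  5  6  7  6 14 15 14 16 14]
 [ 7  7  6  7  7 14 14 15 14 15]
 [ 6  7  6  7  7 13 14 15 15 16]
 [ 7  7  6  7  7 12 14 16 16 16]]
```

The button's brass pixels show in the same place in the top view, so it is out through the hole. The foot is at the height of the other three, and the lock held 12 N up and about 15 N down.

```bash
python3 -c "
from bench import arm
print(arm.sign_off(),arm.get_t())"
```

```text
the job is handed in; nothing more can be done
the job is handed in; nothing more can be done
```

The short leg is drawn out about 40 mm and locked at the other legs' height to within a few mm; its foot held a push of about 15 N, and I handed the job in after roughly 27 s.

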